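# Offer up the cover plate over the chassis pillars

### The arm

A 7-joint arm with a two-finger parallel gripper is mounted at the origin on a cart in front of the work surface, level with it; the furniture and walls round the work are solid. World frame = base frame: x ahead of the robot, y to its left, z up, the work surface at z = 0. Lengths are in m, angles in rad, forces in N, time in s.
With the tool pointing down it reaches from about 0.4 to 0.85 m from the base axis. Payload 10.4 kg.
Tool frame: the origin (TCP) lies midway between the tips of the shut fingers; the grasp point (between the pads) lies 19 mm behind it; z points along the fingers, y is the line along which they close (so a half turn about z gives the same grasp; the last joint's range is limited). The gripper opens to 87 mm and grips with 3 to 60 N. Pads are 19 mm wide; open, the fingers measure 117 mm over their backs; the gripper's body (75 mm by 190 mm) begins 51 mm behind the grasp point.
Start: joints at [-1.308, 0.332, -0.065, 1.46, 0.022, 1.35, -0.088], TCP at [0.176, 0.6, 0.186] pointing down, gripper open.
Joint ranges: [-2.6, 2.6], [-0.5, 2.12], [-1.47, 1.34], [0.16, 2.42], [-1.27, 4.41], [0.06, 2.06], [-2.6, 2.6]. Speed limits (rad/s): [2.22, 2.22, 2.79, 2.79, 3.14, 3.14, 3.14].

### API

Orientations are given as a unit quaternion [x, y, z, w].
In Python, from bench import r gives the robot as it stands.
- The arm moves only by the tool apply_moves, never from a script. Its argument "steps" is a list of rows, each a list of 7 numbers: the turn, a rotation vector about the tool's x, y, z in rad, then the shift along the tool's x, y, z in mm, then the opening, from -1 (shut) to 1 (fully open). In form: [[ax, ay, az, x, y, z, claw], ...]. A call has 1 to 20 rows; each row is the pose to reach, as a shift and turn from the pose commanded when the call began, along the tool's axes at that moment; what a row does not reach only later rows make up. A row lasts 1/12 s, in which the tool goes at most 41.7 mm and 7.16 degrees, less where a joint would pass 70% of its speed; a pose out of reach is approached as far as the arm can. A call with a gripper value outside its range is refused whole. The fingers move at their own pace and stop on an object; "force" is the grip in N (left out, the last holds). Time passes only in rows, so rows that repeat a pose let the fingers close. It gives the time, the measured TCP pose, the force, the opening and the grip force at its end, in the units of the state.
- r.read_state(): the state, without advancing time (a new reading comes with each control period).
- r.camera(name): name is "scene" or "top" or "wrist"; returns a dict with "pixels" (420x560x3 uint8, red, green, blue), "z_map" (420x560 float32, m along the optical axis (not along the pixel's ray), 0 where there is no reading), "fovy" (degrees; the focal length in pixels is half the picture's height over the tangent of half this angle, whatever the lens; pixels are square), "cx", "cy" (the principal point, pixels), "position" and "orientation" of the camera in the world. Camera axes: x right, y down, z forward; pixel columns grow to the right and rows downward; lengths in m; the calibration is good to about 2 mm. A picture is of the moment at which its call begins.
- r.close_job(): hands the job in; it is judged then, once.
The state is a dict: "time": time; "joint_positions": joint angles; "joint_vel": joint speeds; "joint_torque": joint torques, N m; "ee_pos": TCP position; "eef_rot": TCP orientation; "ft_force": force on the tool from outside, world axes, zero at the start; "torque": the same for the moment, N m; "width": finger opening in m; "grip_force": force on a finger pad.
Only numpy, scipy, OpenCV 4.12 (cv2) and the standard library are available. Lean on these libraries where they do the work, as an engineer would, in place of code of your own. Each camera call takes 0.05 s, during which the arm holds its last target. There are 200 camera calls.

### The job

Tighten the wing nut of the earth terminal on the blue chassis clockwise until it stops, since the cover will hide it. Then take the aluminium cover plate by its black handle and hold it level, hovering about a centimetre above the four brass pillars without knocking or resting on them, its orange end over the chassis's orange end and every hole centred over its threaded hole, ready for the screws. Finish still holding it there, the nut still tight, and leave the other things on the bench alone.

Things in the scene. Friction and masses are not known exactly. Their poses are not given: they have to be found in the camera images.
- chassis: blue metal chassis plate fastened to the bench, 150 (x) x 106 (y) x 6 mm, origin at the centre of its underside, z up. Four round brass pillars (11 mm thick, tops 56 mm above the bench) with threaded holes in their tops stand at x +58, y +-36 mm (wide pair) and at x -58, y +-20 mm (narrow pair); an orange strip marks the narrow, -x end. A green circuit board 24 mm high lies at x +11 to +49 mm, y +-27 mm; the earth terminal with its wing nut stands at x -20, y 0 mm
- nut_wings (a point): middle of the wing nut, half-way up its wings, 41 mm above the bench, on the (vertical) turning axis. Its x axis runs along the wings and turns with them: the pair of wings is a bar 40 mm long (x), 9 mm thick (y), 17 mm high, flat on both sides, on a slim 6 mm stud; 3 mm of stud stand above the wings and free height of 18 mm lies below them down to a 22 mm wide black foot
- earth_nut (a joint): turn of the captive wing nut, rad: grows clockwise seen from above; it starts between 0 and 0.35 and is tight against a hard stop at 1.4. It turns stiffly (about 0.04 N m), stays where it is left and does not rise or sink as it turns
- cover: loose aluminium cover plate lying flat on the bench, 140 (x) x 96 (y) x 4 mm, 0.2 kg, origin at the centre of its underside, z up. Four 9 mm through holes at x +58, y +-36 mm (wide pair) and x -58, y +-20 mm (narrow pair), the same pattern as the pillars; an orange strip marks the narrow, -x end. A black pull handle stands on its middle
- cover_handle (a point): middle of the cover's black pull handle, 38 mm above the plate's underside, over the plate's centre of mass: a level bar 80 mm long (the plate's x), 12 mm thick (y) and 12 mm high, with 28 mm of free space below it between two 12 mm square legs centred at x +-34 mm. The point's axes are the plate's
- pillar_0 (a point): centre of the threaded hole in the top of chassis pillar 0 (wide pair, left seen from the orange end), at chassis x, y = (+58, +36) mm, 56 mm above the bench; the axes are the chassis's
- cover_hole_0 (a point): centre of cover hole 0 (wide pair, left seen from the orange end) at the plate's underside, at plate x, y = (+58, +36) mm; it belongs over pillar 0
- pillar_1 (a point): centre of the threaded hole in the top of chassis pillar 1 (wide pair, right seen from the orange end), at chassis x, y = (+58, -36) mm, 56 mm above the bench; the axes are the chassis's
- cover_hole_1 (a point): centre of cover hole 1 (wide pair, right seen from the orange end) at the plate's underside, at plate x, y = (+58, -36) mm; it belongs over pillar 1
- pillar_2 (a point): centre of the threaded hole in the top of chassis pillar 2 (narrow pair, left seen from the orange end), at chassis x, y = (-58, +20) mm, 56 mm above the bench; the axes are the chassis's
- cover_hole_2 (a point): centre of cover hole 2 (narrow pair, left seen from the orange end) at the plate's underside, at plate x, y = (-58, +20) mm; it belongs over pillar 2
- pillar_3 (a point): centre of the threaded hole in the top of chassis pillar 3 (narrow pair, right seen from the orange end), at chassis x, y = (-58, -20) mm, 56 mm above the bench; the axes are the chassis's
- cover_hole_3 (a point): centre of cover hole 3 (narrow pair, right seen from the orange end) at the plate's underside, at plate x, y = (-58, -20) mm; it belongs over pillar 3
- flux_bottle: bystander: small white bottle, 30 mm across, 62 mm high, origin under its centre
- driver_teal: bystander: teal-handled screwdriver lying on the bench, 200 mm long (y), 24 mm thick, origin under its centre
- servo: bystander: black servo motor lying on its side, 46 x 54 x 20 mm, origin under its centre

How it is judged:
On the way, in this order (a step that is already met when the one before it is completed fails the run):
1. the earth wing nut is turned clockwise to its stop (value of joint earth_nut above 1.3 rad), for 0.2 s.
2. the cover hovers over the pillars, holes aligned, held by the gripper (horizontal distance between cover_hole_0 and pillar_0 below 0.004 m and z of cover_hole_0 in the frame of pillar_0 between 0.003 and 0.025 m and horizontal distance between cover_hole_1 and pillar_1 below 0.004 m and z of cover_hole_1 in the frame of pillar_1 between 0.003 and 0.025 m and horizontal distance between cover_hole_2 and pillar_2 below 0.004 m and z of cover_hole_2 in the frame of pillar_2 between 0.003 and 0.025 m and horizontal distance between cover_hole_3 and pillar_3 below 0.004 m and z of cover_hole_3 in the frame of pillar_3 between 0.003 and 0.025 m and contact force between cover and the fingers above 1 N and contact force between cover and chassis below 0.1 N and angle between cover's own z axis and vertical below 0.15 rad and linear speed of cover below 0.03 m/s), for 0.3 s.
At the end, for the whole second after the job is handed in: Gripper holds the cover still, level within 0.15 rad, clear of the chassis; underside at every hole 3 to 25 mm above the pillar tops; each hole within 4 mm sideways of its own pillar's threaded hole (orange end over orange end); earth nut still above 1.28 rad (all of step 2 and value of joint earth_nut above 1.28 rad); the arm keeps its last pose, push and grip.
It fails at once if the cover knocks or presses against the chassis (over 8 N) (contact force between cover and chassis above 8 N).
It fails at once if the white bottle is moved (over 30 mm) (distance of flux_bottle from where it was at the start of the episode above 0.03 m).
It fails at once if the teal screwdriver is moved (over 30 mm) (distance of driver_teal from where it was at the start of the episode above 0.03 m).
It fails at once if the servo is moved (over 30 mm) (distance of servo from where it was at the start of the episode above 0.03 m).
It also fails if it takes over 56 s, if anything falls off the work surface, if the arm or the gripper's body presses on something with over 40 N, if the wrist force passes 120 N, or if a joint passes its speed limit or range.

## Working session

There is one attempt and no reset: what is moved stays moved. The work goes in short steps, Python scripts to look and compute and a tool call to move; the robot and the scene stay as the last step left them, time stands still between calls to the robot, and variables do not carry over. Pictures are saved under pics/ and viewed, at most 10 in all, crops included, and the job is handed in when it is done.

Besides the shell and the picture viewer there is one more tool, called by a JSON object that holds its "api" and its "payload". apply_moves: Moves the arm, as the interface text tells. Its arguments: {"type":"object","properties":{"steps":{"type":"array","items":{"type":"array","items":{"type":"number"}}},"force":{"type":"number"}},"required":["steps"]}

```bash
mkdir -p pics && cat > h.py <<'E'
import numpy as np, cv2
from scipy.spatial.transform import Rotation as R
from bench import r
def snap(n, f=None):
    c=r.camera(n)
    if f: cv2.imwrite('pics/'+f, c['pixels'][:,:,::-1])
    c['f']=210/np.tan(np.radians(c['fovy'])/2); c['R']=R.from_quat(c['orientation']).as_matrix(); return c
def ray(c,uv,z):
    uv=np.atleast_2d(np.array(uv,float)); d=np.c_[(uv[:,0]-c['cx'])/c['f'],(uv[:,1]-c['cy'])/c['f'],np.ones(len(uv))]@c['R'].T
    p=np.array(c['position']); return p+d*((z-p[2])/d[:,2])[:,None]
def cloud(c):
    v,u=np.mgrid[:420,:560]; z=c['z_map']; P=np.stack([(u-c['cx'])/c['f']*z,(v-c['cy'])/c['f']*z,z],-1)
    return P@c['R'].T+np.array(c['position'])
E
python3 - <<'E'
from h import *
for n in('top','scene'):
    c=snap(n,n+'0.png'); print(n,c['position'],c['orientation'],c['fovy'],c['cx'],c['cy'])
s=r.read_state(); print(s['ee_pos'],s['eef_rot'],s['time'],s['width'])
E
```

```text
top [ 0.38754733 -0.20188948  0.88925844] [-0.70012676  0.70913469 -0.06551481  0.05155892] 56.889399879824225 280.98427274233245 209.878877050772
scene [ 0.12176462 -0.9061322   0.46907374] [ 0.82467802 -0.21747923  0.13977902 -0.5030614 ] 52.86923589168896 281.2602075990843 208.22220263096764
[0.17608792 0.59930606 0.18575882] [ 1.42371812e-01  9.89813061e-01 -6.06722497e-04 -5.06258069e-05] 0.1 0.08709011655923596
```

```bash
ls . pics
```

```text
.:
h.py
pics

pics:
scene0.png
top0.png
```

View pics/top0.png

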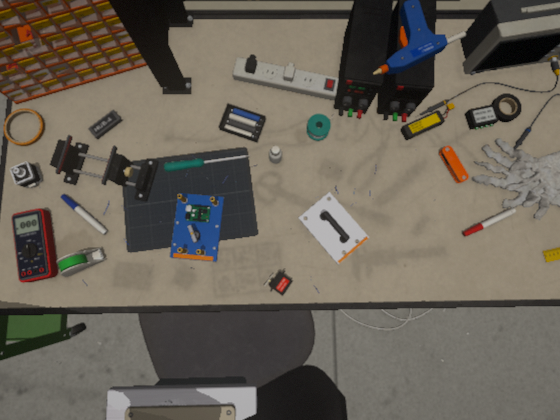

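View pics/scene0.png

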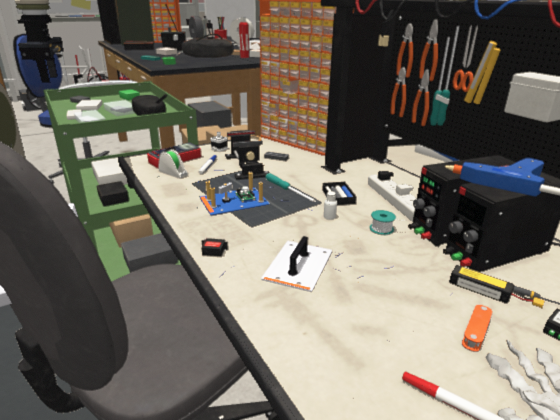

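The top view shows the chassis at about (197,227) with its orange end at row 257. The cover is at (335,228) with its orange edge at (350,248). The servo is at (280,284), the bottle at (276,154) and the screwdriver at (205,162). The scene view confirms the same layout.

```bash
python3 - <<'E'
from h import *
c=snap('top')
im=c['pixels'][130:300,110:380]; cv2.imwrite('pics/top1.png',cv2.resize(im[:,:,::-1],None,fx=2.9,fy=2.9,interpolation=cv2.INTER_CUBIC))
hsv=cv2.cvtColor(c['pixels'],cv2.COLOR_RGB2HSV)
def blob(lo,hi,roi,z):
    m=cv2.inRange(hsv,lo,hi); k=np.zeros_like(m); a,b,d,e=roi; k[b:e,a:d]=m[b:e,a:d]
    cs=max(cv2.findContours(k,0,2)[0],key=cv2.contourArea); q=cv2.minAreaRect(cs); print(q, ray(c,[q[0]],z).round(4)); print(ray(c,cv2.boxPoints(q),z).round(3).tolist())
print('chassis');blob((100,100,60),(125,255,255),(160,185,235,270),.006)
print('ch orange');blob((5,150,120),(22,255,255),(165,240,225,270),.006)
print('cover');blob((0,0,150),(180,40,255),(295,185,375,270),.004)
print('cov orange');blob((5,150,120),(22,255,255),(320,225,375,270),.004)
print('handle');blob((0,0,0),(180,255,60),(315,205,355,250),.044)
print('bottle',ray(c,[(276,154)],.05),'servo',ray(c,[(281,284)],.02),'driver',ray(c,[(165,166),(248,156)],.012))
P=cloud(c); print(P[228,335],P[300,100])
w=snap('wrist'); s=r.read_state(); T=R.from_quat(s['eef_rot'])
print('wrist cam in tool', T.inv().apply(np.array(w['position'])-s['ee_pos']), (T.inv()*R.from_matrix(w['R'])).as_matrix().round(3), w['fovy'],w['f'])
E
```

```text
chassis
((196.6524658203125, 226.1280517578125), (47.26469802856445, 65.2650375366211), 6.340191841125488) [[ 0.4997 -0.0272  0.006 ]]
[[0.433, 0.032, 0.006], [0.582, 0.02, 0.006], [0.569, -0.088, 0.006], [0.42, -0.074, 0.006]]
ch orange
((192.99327087402344, 256.57080078125), (38.30287551879883, 3.697554588317871), 5.440331935882568) [[ 0.4307 -0.0204  0.006 ]]
[[0.431, 0.023, 0.006], [0.439, 0.022, 0.006], [0.43, -0.064, 0.006], [0.422, -0.063, 0.006]]
cover
((333.4483337402344, 226.89584350585938), (61.49152755737305, 42.319480895996094), 49.57392883300781) [[ 0.4944 -0.3409  0.004 ]]
[[0.518, -0.258, 0.004], [0.582, -0.335, 0.004], [0.471, -0.423, 0.004], [0.41, -0.346, 0.004]]
cov orange
((352.73095703125, 249.26651000976562), (1.8640327453613281, 36.1219367980957), 49.08561706542969) [[ 0.4425 -0.3831  0.004 ]]
[[0.418, -0.349, 0.004], [0.471, -0.415, 0.004], [0.468, -0.417, 0.004], [0.414, -0.352, 0.004]]
handle
((334.1639099121094, 226.42662048339844), (36.22429275512695, 7.6026291847229), 49.184913635253906) [[ 0.4906 -0.3362  0.044 ]]
[[0.516, -0.305, 0.044], [0.527, -0.318, 0.044], [0.465, -0.368, 0.044], [0.455, -0.355, 0.044]]
bottle [[ 0.65540292 -0.21014025  0.05      ]] servo [[ 0.36730169 -0.21781786  0.02      ]] driver [[ 0.64070103  0.04797799  0.012     ]
 [ 0.66320796 -0.14478203  0.012     ]]
[ 0.48747527 -0.33839251  0.04096798] [0.33799429 0.18324506 0.00221243]
wrist cam in tool [ 0.0685748  -0.00034601 -0.19793307] [[ 0.    -0.967 -0.253]
 [ 1.     0.001 -0.001]
 [ 0.001 -0.253  0.967]] 65.97410428626993 323.5316822687446
```

View pics/top1.png

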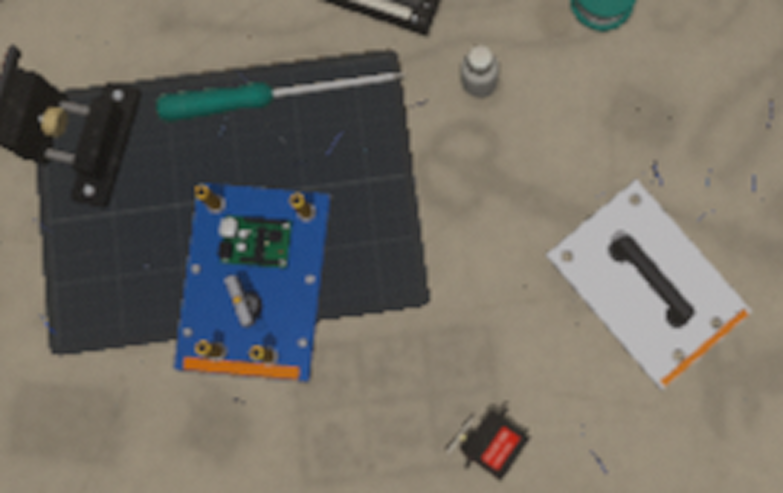

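The crop shows the chassis's pillars, with the wing nut's wings running (232,278)–(248,322), about 20° yaw in world axes. The cover's handle runs (620,245)–(680,315). Next I move over the nut with the tool's x axis along the wings and look closely.

{"api": "apply_moves", "payload": {"steps": [[0,0,-0.1,-470,-515,20,1],[0,0,-0.2,-470,-515,20,1],[0,0,-0.3,-470,-515,20,1],[0,0,-0.4,-470,-515,20,1],[0,0,-0.5,-470,-515,20,1],[0,0,-0.635,-470,-515,20,1],[0,0,-0.635,-470,-515,20,1],[0,0,-0.635,-470,-515,20,1],[0,0,-0.635,-470,-515,20,1],[0,0,-0.635,-470,-515,20,1],[0,0,-0.635,-470,-515,20,1],[0,0,-0.635,-470,-515,20,1],[0,0,-0.635,-470,-515,20,1],[0,0,-0.635,-470,-515,20,1],[0,0,-0.635,-470,-515,20,1],[0,0,-0.635,-470,-515,20,1],[0,0,-0.635,-470,-515,20,1],[0,0,-0.635,-470,-515,20,1],[0,0,-0.635,-470,-515,20,1],[0,0,-0.635,-470,-515,20,1]]}}

```text
time: 1.87
ee_pos: [0.4817, -0.0264, 0.1662]
eef_rot: [-0.174, 0.985, 0.0, -0.0]
ft_force: [0.3, 0.1, 0.6]
width: 0.0867
grip_force: 0.0
```

```bash
python3 - <<'E'
from h import *
w=snap('wrist','w1.png'); s=r.read_state(); print(s['ee_pos'],R.from_quat(s['eef_rot']).as_matrix().round(3),s['joint_positions'],s['time'])
E
```

```text
[ 0.48159705 -0.02581992  0.16624845] [[-0.939 -0.344 -0.001]
 [-0.344  0.939  0.   ]
 [ 0.     0.001 -1.   ]] [-0.59274469  0.00926732  0.56187168  1.87978556 -0.00561467  1.25445967
  1.89231754] 1.9167
```

View pics/w1.png

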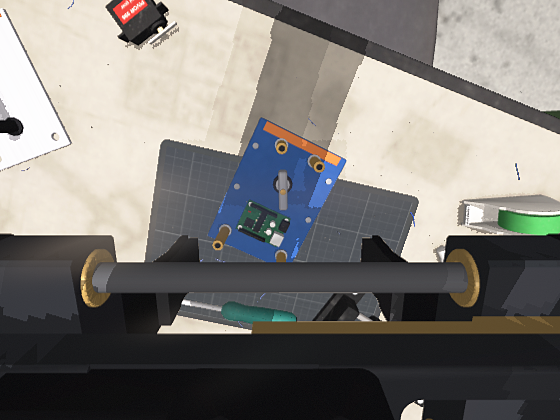

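The nut's wings run vertically at (283,172)–(283,208), so they already line up with the tool's x axis. The narrow pillars are at (281,147) and (319,165), and the wide ones at (218,243) and (281,256).

```bash
cat >> h.py <<'E'
def local(s,p): return R.from_quat(s['eef_rot']).inv().apply(np.array(p)-s['ee_pos'])*1000
E
python3 - <<'E'
from h import *
w=snap('wrist'); s=r.read_state(); P=cloud(w)
reg=np.zeros((420,560),bool); reg[110:232,200:360]=1
m=(P[...,2]>.044)&(P[...,2]<.07)&reg
n,l,st,ce=cv2.connectedComponentsWithStats(m.astype(np.uint8))
for i in range(1,n):
    if st[i,4]<15: continue
    Q=P[l==i]; uv=np.argwhere(l==i)[:,::-1]
    q=cv2.minAreaRect(uv.astype(np.float32)); zt=np.median(Q[:,2])
    zz=.0495 if st[i,4]>250 or abs(q[0][0]-283)<8 and q[0][1]>165 else .056
    print(st[i],q,zt.round(4),Q.mean(0).round(4),'ray',ray(w,[q[0]],zz).round(4),local(s,ray(w,[q[0]],zz)[0]).round(1))
E
```

```text
[275 142  12  12 111] ((280.5, 147.5), (11.0, 11.0), 90.0) 0.0558 [ 0.4383 -0.0413  0.0557] ray [[ 0.4384 -0.0414  0.056 ]] [ 45.9  -0.  110.3]
[312 160  12  12 117] ((317.5, 165.5), (11.0, 11.0), 90.0) 0.0556 [ 0.4422 -0.0021  0.0549] ray [[ 0.4422 -0.0024  0.056 ]] [ 29.   35.3 110.4]
[278 170   9  40 344] ((282.0, 189.5), (39.0, 8.0), 90.0) 0.0484 [ 0.4776 -0.0254  0.0485] ray [[ 0.477  -0.0256  0.0495]] [  4.4   1.5 116.8]
```

{"api": "apply_moves", "payload": {"steps": [[0,0,0,4,1.5,0,-0.25],[0,0,0,4,1.5,30,-0.25],[0,0,0,4,1.5,60,-0.25],[0,0,0,4,1.5,80,-0.25],[0,0,0,4,1.5,80,-0.25],[0,0,0,4,1.5,100,-0.25],[0,0,0,4,1.5,115,-0.25],[0,0,0,4,1.5,128,-0.25],[0,0,0,4,1.5,136,-0.25],[0,0,0,4,1.5,141,-0.25],[0,0,0,4,1.5,141,-0.25],[0,0,0,4,1.5,141,-0.25]]}}

```text
time: 2.97
ee_pos: [0.4781, -0.0267, 0.0262]
eef_rot: [-0.174, 0.985, 0.0, 0.0]
ft_force: [0.4, 0.3, -0.1]
width: 0.0331
grip_force: 0.0
```

{"api": "apply_moves", "payload": {"steps": [[0,0,0,0,0,0,-1],[0,0,0,0,0,0,-1],[0,0,0,0,0,0,-1],[0,0,0,0,0,0,-1],[0,0,0,0,0,0,-1],[0,0,0,0,0,0,-1]], "force": 20}}

```text
time: 3.47
ee_pos: [0.4777, -0.0269, 0.0255]
eef_rot: [-0.174, 0.985, 0.0, 0.0]
ft_force: [-0.0, 0.1, -0.5]
width: 0.0028
grip_force: 0.0
```

```bash
python3 - <<'E'
from h import *
w=snap('wrist'); s=r.read_state(); print(s['width'],s['grip_force'],s['ft_force'],s['ee_pos'])
a=w['pixels'][60:330,120:440,::-1]; b=snap('scene')['pixels'][150:240,180:290,::-1]
a=cv2.resize(a,(400,338)); b=cv2.resize(b,(400,327),interpolation=cv2.INTER_CUBIC); b=cv2.copyMakeBorder(b,0,11,0,0,0)
cv2.imwrite('pics/g1.png',np.hstack([a,b]))
E
```

```text
0.0018953537823001919 0.0 [ 0.43174912 -1.13065302 -0.03627444] [ 0.47768984 -0.02689845  0.0254702 ]
```

View pics/g1.png

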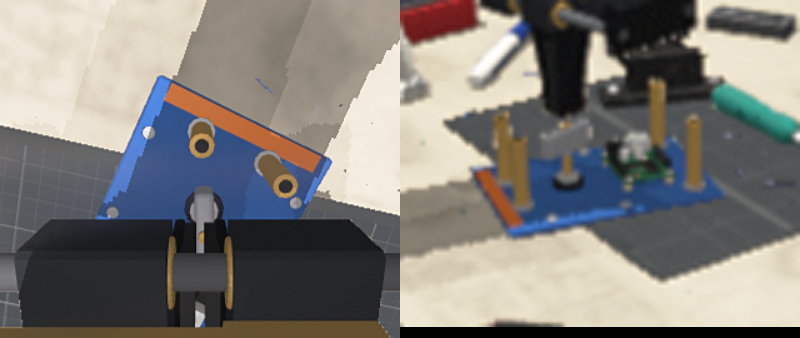

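```bash
python3 - <<'E'
from h import *
c=snap('scene'); P=cloud(c); s=r.read_state(); print(s['width'],s['joint_positions'],s['torque'])
def proj(p): q=c['R'].T@(np.array(p)-c['position']); return q[:2]/q[2]*c['f']+[c['cx'],c['cy']]
print('tcp',proj(s['ee_pos']),'nuttop',proj([.4775,-.0256,.0495]))
for u in range(322//1-100+0,236,2): pass
for v in range(166,200,2): print(v,[tuple((P[v,u]*1000).round().astype(int).tolist()) for u in (222,226,230)])
E
```

```text
0.0006836766654583024 [-0.55699778  0.18677092  0.56477609  2.04423049 -0.123256    0.94277443
  1.99252285] [0.045975   0.03750406 0.03268747]
tcp [225.92235784 194.56066568] nuttop [225.19098001 185.4125894 ]
166 [(470, -32, 104), (474, -44, 107), (488, -36, 102)]
168 [(468, -36, 100), (475, -42, 101), (488, -36, 97)]
170 [(468, -34, 95), (476, -40, 95), (487, -37, 92)]
172 [(469, -31, 88), (475, -42, 91), (489, -33, 85)]
174 [(469, -31, 83), (476, -39, 84), (487, -36, 82)]
176 [(469, -29, 77), (476, -37, 79), (488, -33, 75)]
178 [(468, -31, 73), (475, -40, 75), (487, -34, 70)]
180 [(467, -34, 69), (475, -39, 69), (486, -36, 66)]
182 [(517, 94, 5), (474, -41, 65), (537, 86, 4)]
184 [(512, 82, 4), (480, -26, 53), (491, -24, 50)]
186 [(466, -32, 53), (479, -28, 49), (490, -26, 45)]
188 [(466, -33, 48), (479, -27, 43), (492, -21, 38)]
190 [(464, -36, 44), (478, -27, 38), (515, 36, 4)]
192 [(465, -35, 38), (478, -28, 33), (506, 15, 9)]
194 [(485, 18, 7), (477, -28, 28), (502, 6, 8)]
196 [(480, 5, 8), (477, -28, 22), (497, -6, 8)]
198 [(475, -7, 8), (122, -906, 469), (492, -17, 8)]
```

```bash
python3 - <<'E'
from h import *
w=snap('wrist'); P=cloud(w); s=r.read_state(); L=(P-s['ee_pos'])@R.from_quat(s['eef_rot']).as_matrix()*1000
for v in range(222,330,6): print(v,[tuple(L[v,u].round().astype(int).tolist()) for u in (262,268,274,279,283,287,292,298,304)])
print(s['width'],s['ee_pos'])
E
```

```text
222 [(1, -13, 20), (2, -9, 17), (3, -4, 12), (15, -1, -25), (14, 1, -23), (14, 4, -23), (3, 8, 12), (1, 12, 20), (1, 16, 18)]
228 [(-4, -13, 21), (-2, -9, 16), (-1, -4, 12), (11, -1, -24), (11, 1, -23), (10, 4, -22), (-1, 8, 12), (-4, 12, 20), (-4, 17, 20)]
234 [(-8, -13, 20), (-8, -9, 20), (-5, -4, 12), (7, -1, -24), (7, 1, -24), (7, 4, -23), (-5, 8, 11), (-8, 12, 19), (-8, 17, 21)]
240 [(11, -9, -45), (11, -6, -44), (10, -3, -41), (3, -1, -23), (10, 1, -41), (10, 3, -41), (11, 6, -44), (37, 5, -112), (38, 6, -115)]
246 [(11, -9, -52), (12, -6, -53), (10, -3, -49), (0, -1, -24), (10, 1, -49), (10, 3, -48), (11, 5, -52), (36, 5, -114), (38, 6, -120)]
252 [(36, -5, -120), (11, -6, -59), (10, -3, -56), (-3, -1, -26), (10, 1, -57), (10, 3, -56), (12, 5, -61), (36, 4, -120), (38, 6, -124)]
258 [(36, -5, -123), (10, -6, -64), (10, -3, -64), (-8, -1, -23), (10, 1, -64), (10, 3, -64), (10, 5, -63), (36, 4, -123), (38, 5, -127)]
264 [(35, -5, -124), (33, -4, -119), (33, -2, -121), (32, -1, -119), (33, 0, -120), (33, 2, -120), (33, 3, -121), (35, 4, -124), (37, 5, -129)]
270 [(34, -5, -125), 
[... 733 characters left out ...]
), (-51, -1, 3), (1, 1, -84), (2, 2, -86), (1, 4, -84), (26, 4, -126), (28, 5, -129)]
306 [(17, -6, -113), (-1, -5, -85), (-1, -3, -85), (-56, -1, 5), (-1, 1, -85), (-1, 2, -85), (-1, 4, -85), (23, 4, -123), (26, 5, -129)]
312 [(15, -6, -114), (-4, -5, -84), (-4, -3, -85), (-60, -1, 2), (-4, 1, -84), (-4, 2, -84), (-4, 4, -85), (18, 5, -119), (25, 5, -130)]
318 [(14, -6, -115), (-7, -5, -84), (-6, -3, -85), (-65, -1, 3), (-6, 1, -85), (-7, 2, -84), (-6, 4, -86), (24, 4, -131), (24, 5, -130)]
324 [(23, -5, -132), (24, -3, -133), (24, -2, -133), (23, -1, -132), (24, 0, -133), (24, 1, -133), (24, 2, -133), (24, 4, -134), (23, 5, -132)]
0.0007360983158491839 [ 0.47766382 -0.02687584  0.0254252 ]
```

The fingers are shut above the wings. Both cameras put the real fingertips about 38 mm behind the reported TCP (tip at z ≈ 63 mm while the TCP reads 25 mm). I'll allow for that: reopen, go 37 mm deeper and close.

{"api": "apply_moves", "payload": {"steps": [[0,0,0,0,-1,0,-0.25],[0,0,0,0,-1,0,-0.25],[0,0,0,0,-1,0,-0.25],[0,0,0,0,-1,0,-0.25],[0,0,0,0,-1,10,-0.25],[0,0,0,0,-1,20,-0.25],[0,0,0,0,-1,30,-0.25],[0,0,0,0,-1,37,-0.25],[0,0,0,0,-1,37,-0.25],[0,0,0,0,-1,37,-0.25]]}}

```text
time: 4.5
ee_pos: [0.4775, -0.028, -0.0123]
eef_rot: [-0.174, 0.985, -0.0, -0.001]
ft_force: [-0.2, 0.1, 0.2]
width: 0.0322
grip_force: 0.0
```

{"api": "apply_moves", "payload": {"steps": [[0,0,0,0,0,0,-1],[0,0,0,0,0,0,-1],[0,0,0,0,0,0,-1],[0,0,0,0,0,0,-1],[0,0,0,0,0,0,-1],[0,0,0,0,0,0,-1]], "force": 20}}

```text
time: 5.0
ee_pos: [0.4773, -0.0248, -0.0113]
eef_rot: [-0.175, 0.985, 0.002, -0.001]
ft_force: [-6.2, 10.2, 8.0]
width: 0.0085
grip_force: 20.0
```

{"api": "apply_moves", "payload": {"steps": [[0,0,0,0,3.5,0,-1],[0,0,0,0,3.5,0,-1],[0,0,0.08,0,3.5,0,-1],[0,0,0.16,0,3.5,0,-1],[0,0,0.24,0,3.5,0,-1],[0,0,0.32,0,3.5,0,-1],[0,0,0.4,0,3.5,0,-1],[0,0,0.48,0,3.5,0,-1],[0,0,0.56,0,3.5,0,-1],[0,0,0.64,0,3.5,0,-1],[0,0,0.72,0,3.5,0,-1],[0,0,0.8,0,3.5,0,-1],[0,0,0.88,0,3.5,0,-1],[0,0,0.95,0,3.5,0,-1],[0,0,1.0,0,3.5,0,-1],[0,0,1.0,0,3.5,0,-1]], "force": 30}}

```text
time: 6.33
ee_pos: [0.4775, -0.0236, -0.0113]
eef_rot: [0.321, 0.947, 0.001, 0.0]
ft_force: [1.9, 3.2, 0.7]
width: 0.0086
grip_force: 30.0
```

```bash
cat > st.py <<'E'
from h import *
s=r.read_state(); M=R.from_quat(s['eef_rot']).as_matrix()
print('t',s['time'],'ee',s['ee_pos'].round(4) if hasattr(s['ee_pos'],'round') else s['ee_pos'],'yaw x',np.degrees(np.arctan2(M[1,0],M[0,0])),'tilt',np.degrees(np.arccos(-M[2,2])),'F',s['ft_force'],'T',s['torque'],'w',s['width'],'j7',s['joint_positions'][6])
E
python3 st.py
```

```text
t 6.3333 ee [ 0.4775 -0.0236 -0.0113] yaw x 142.61063964903366 tilt 0.09259518044486606 F [1.94444383 3.2070571  0.74995653] T [ 0.81952566 -0.39628088 -0.05402904] w 0.008555490285311025 j7 1.0874176639731075
```

{"api": "apply_moves", "payload": {"steps": [[0,0,0.05,0,0,0,-1],[0,0,0.1,0,0,0,-1],[0,0,0.15,0,0,0,-1],[0,0,0.18,0,0,0,-1],[0,0,0.18,0,0,0,-1]]}}

```text
time: 6.75
ee_pos: [0.4777, -0.0235, -0.0112]
eef_rot: [0.403, 0.915, 0.001, 0.001]
ft_force: [2.7, 4.3, -0.2]
width: 0.0088
grip_force: 30.0
```

```bash
python3 st.py
```

```text
t 6.75 ee [ 0.4777 -0.0235 -0.0112] yaw x 132.49142841489493 tilt 0.10112715401299358 F [ 2.73425424  4.32923605 -0.20012405] T [ 0.8902781  -0.67390772  0.33213751] w 0.008817035616196131 j7 0.9242019659532563
```

{"api": "apply_moves", "payload": {"steps": [[0,0,0.05,0,0,0,-1],[0,0,0.08,0,0,0,-1],[0,0,0.08,0,0,0,-1]]}}

```text
time: 7.0
ee_pos: [0.4776, -0.0235, -0.0113]
eef_rot: [0.439, 0.899, 0.001, 0.0]
ft_force: [1.9, 4.3, 0.9]
width: 0.0092
grip_force: 30.7
```

```bash
python3 st.py
```

```text
t 7.0 ee [ 0.4776 -0.0235 -0.0113] yaw x 127.93730656933633 tilt 0.08584267209045648 F [1.85513633 4.346217   0.88703855] T [ 0.97189189 -0.4895078   0.52452708] w 0.009220349628676088 j7 0.8511347767954747
```

Torque has risen to 0.5 N m and the jaws are being spread, so the nut is against its stop. I'll release, rise and check.

{"api": "apply_moves", "payload": {"steps": [[0,0,0,0,0,0,-0.25],[0,0,0,0,0,0,-0.25],[0,0,0,0,0,0,-0.25],[0,0,0,0,0,0,-0.25],[0,0,0,0,0,-20,-0.25],[0,0,0,0,0,-60,-0.25],[0,0,0,20,0,-100,0.5],[0,0,0,20,0,-140,0.5],[0,0,0,20,0,-180,0.5],[0,0,0,20,0,-200,0.5],[0,0,0,20,0,-200,0.5],[0,0,0,20,0,-200,0.5]]}}

```text
time: 8.0
ee_pos: [0.465, -0.0088, 0.1892]
eef_rot: [0.44, 0.898, 0.001, 0.001]
ft_force: [0.1, 0.3, -1.4]
width: 0.0621
grip_force: 0.0
```

```bash
python3 st.py && python3 - <<'E'
from h import *
w=snap('wrist','w2.png'); P=cloud(w)
reg=np.zeros((420,560),bool); reg[60:235,150:420]=1
m=(P[...,2]>.044)&(P[...,2]<.07)&reg
n,l,st,ce=cv2.connectedComponentsWithStats(m.astype(np.uint8))
for i in range(1,n):
    if st[i,4]<15: continue
    uv=np.argwhere(l==i)[:,::-1]; q=cv2.minAreaRect(uv.astype(np.float32))
    print(st[i],q,ray(w,[q[0]],.056).round(4)); b=ray(w,cv2.boxPoints(q),.0495)
    e=[b[1]-b[0],b[2]-b[1]]; e=max(e,key=np.linalg.norm); print('  long yaw',np.degrees(np.arctan2(e[1],e[0])),np.linalg.norm(e))
E
```

```text
t 8.0 ee [ 0.465  -0.0088  0.1892] yaw x 127.82816098923685 tilt 0.1373457226531489 F [ 0.11288788  0.28559151 -1.40114257] T [-0.03925552 -0.00347388  0.00872376] w 0.062064841526841844 j7 0.5334247090079589
[262 165  11  11  98] ((267.0, 170.0), (10.0, 10.0), 90.0) [[ 4.422e-01 -4.000e-04  5.600e-02]]
  long yaw -52.50165380513126 0.01052284831493114
[275 189  11  36 287] ((280.0426940917969, 206.38417053222656), (35.448524475097656, 8.171934127807617), 83.6598129272461) [[ 0.4766 -0.0227  0.056 ]]
  long yaw -45.822331511205356 0.03951683644722297
[236 191  11  12 103] ((241.0, 196.5), (11.0, 10.0), 90.0) [[ 0.4376 -0.0394  0.056 ]]
  long yaw -53.66872884354504 0.012075180055631492
[348 226  12   9  81] ((353.5, 230.0), (8.0, 11.0), 90.0) [[0.5554 0.0051 0.056 ]]
  long yaw 37.800152658226814 0.012074054972135295
```

View pics/w2.png

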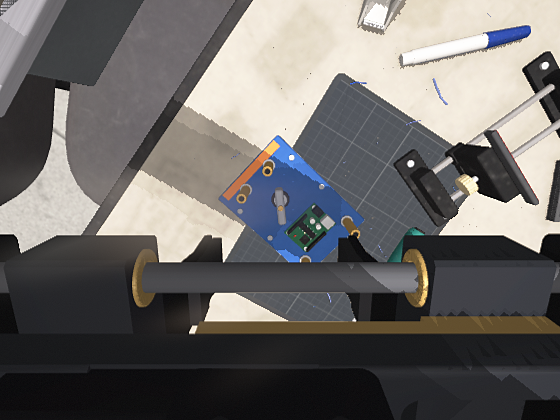

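The wings now lie at about −46° against +20° before, a turn of roughly 1.15 rad, and the torque reading agrees that it is tight. Next is the cover, approached with tool x along the plate's +x (about 39°).

{"api": "apply_moves", "payload": {"steps": [[0,0,0.12,-40,-25,0,0],[0,0,0.24,-80,-50,0,0],[0,0,0.36,-110,-75,0,0],[0,0,0.48,-140,-95,0,0],[0,0,0.6,-170,-115,0,0],[0,0,0.72,-200,-135,0,0],[0,0,0.84,-230,-155,0,0],[0,0,0.96,-255,-170,0,0],[0,0,1.08,-274,-180,0,0],[0,0,1.2,-274,-180,0,0],[0,0,1.32,-274,-180,0,0],[0,0,1.44,-274,-180,0,0],[0,0,1.55,-274,-180,0,0],[0,0,1.55,-274,-180,0,0],[0,0,1.55,-274,-180,0,0]]}}

```text
time: 9.3
ee_pos: [0.4895, -0.3356, 0.1871]
eef_rot: [0.942, 0.335, -0.001, -0.0]
ft_force: [0.5, -0.2, -0.3]
width: 0.0437
grip_force: 0.0
```

```bash
python3 st.py && python3 - <<'E'
from h import *
w=snap('wrist','w3.png'); P=cloud(w); s=r.read_state()
reg=np.zeros((420,560),bool); reg[60:236,150:420]=1
m=(P[...,2]>.036)&(P[...,2]<.06)&reg
n,l,st,ce=cv2.connectedComponentsWithStats(m.astype(np.uint8)); i=1+st[1:,4].argmax()
q=cv2.minAreaRect(np.argwhere(l==i)[:,::-1].astype(np.float32)); b=ray(w,cv2.boxPoints(q),.044)
e=max([b[1]-b[0],b[2]-b[1]],key=np.linalg.norm); print(q,ray(w,[q[0]],.044).round(4),'yaw',np.degrees(np.arctan2(e[1],e[0])),np.linalg.norm(e),local(s,b.mean(0)))
E
```

```text
t 9.3 ee [ 0.4895 -0.3356  0.1871] yaw x 39.15898301736757 tilt 0.14451560056983906 F [ 0.52429194 -0.19998529 -0.30960824] T [-0.11797335  0.12289937 -0.01617231] w 0.04368233170368406 j7 0.01636075540998901
((284.5, 186.0), (72.0, 11.0), 90.0) [[ 0.4948 -0.3387  0.044 ]] yaw -140.35577167218707 0.07856101321101053 [  0.98828931   5.79298734 143.42149474]
```

View pics/w3.png

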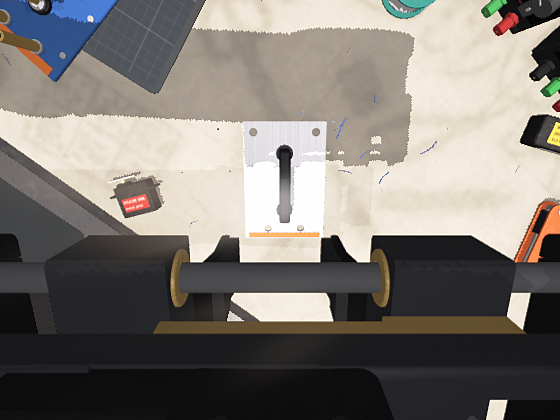

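The cover's handle runs (284,150)–(284,222), parallel to tool x, with the orange edge nearest the gripper at row 234. I descend with the same 38 mm tip correction.

{"api": "apply_moves", "payload": {"steps": [[0,0,0,1,6,40,0],[0,0,0,1,6,80,0],[0,0,0,1,6,115,0],[0,0,0,1,6,145,0],[0,0,0,1,6,170,0],[0,0,0,1,6,190,0],[0,0,0,1,6,204,0],[0,0,0,1,6,204,0],[0,0,0,1,6,204,0]]}}

```text
time: 10.1
ee_pos: [0.4947, -0.3398, -0.0155]
eef_rot: [0.942, 0.334, -0.0, -0.0]
ft_force: [0.5, -1.1, 0.3]
width: 0.0434
grip_force: 0.0
```

{"api": "apply_moves", "payload": {"steps": [[0,0,0,0,0,0,-1],[0,0,0,0,0,0,-1],[0,0,0,0,0,0,-1],[0,0,0,0,0,0,-1],[0,0,0,0,0,0,-1],[0,0,0,0,0,0,-1],[0,0,0,0,0,0,-1],[0,0,0,0,0,0,-1]], "force": 30}}

```text
time: 10.77
ee_pos: [0.495, -0.3395, -0.0154]
eef_rot: [0.943, 0.334, 0.0, -0.0]
ft_force: [-1.1, 2.7, 4.2]
width: 0.0119
grip_force: 30.0
```

```bash
python3 st.py
```

```text
t 10.7667 ee [ 0.495  -0.3395 -0.0154] yaw x 39.014482313517924 tilt 0.021887783780227592 F [-1.10535674  2.65711576  4.19367221] T [ 0.31682999  0.32186124 -0.02811047] w 0.011865355615269283 j7 0.14420554485518455
```

{"api": "apply_moves", "payload": {"steps": [[0,0,0,0,0,-5,-1],[0,0,0,0,0,-20,-1],[0,0,0,0,0,-45,-1],[0,0,0,0,0,-75,-1],[0,0,0,0,0,-105,-1],[0,0,0,0,0,-120,-1],[0,0,0,0,0,-125,-1],[0,0,0,0,0,-125,-1]]}}

```text
time: 11.43
ee_pos: [0.4954, -0.34, 0.1109]
eef_rot: [0.943, 0.334, 0.001, 0.001]
ft_force: [0.4, 0.4, -2.8]
width: 0.0115
grip_force: 30.0
```

{"api": "apply_moves", "payload": {"steps": [[0,0,0.03,8,-10,0,-1],[0,0,0.1,24,-29,0,-1],[0,0,0.17,42,-50,0,-1],[0,0,0.24,60,-72,0,-1],[0,0,0.31,78,-94,0,-1],[0,0,0.38,96,-116,0,-1],[0,0,0.45,114,-138,0,-1],[0,0,0.52,132,-160,0,-1],[0,0,0.59,150,-182,0,-1],[0,0,0.66,168,-203,0,-1],[0,0,0.72,183,-222,0,-1],[0,0,0.76,193,-234,0,-1],[0,0,0.785,199,-241,0,-1],[0,0,0.785,199,-241,0,-1],[0,0,0.785,199,-241,0,-1],[0,0,0.785,199,-241,0,-1]]}}

```text
time: 12.77
ee_pos: [0.4974, -0.028, 0.109]
eef_rot: [0.999, -0.052, -0.0, 0.0]
ft_force: [0.2, -0.5, -2.2]
width: 0.0115
grip_force: 30.0
```

```bash
python3 st.py && python3 - <<'E'
from h import *
a=snap('wrist'); b=snap('scene'); t=snap('top')
A=cv2.resize(a['pixels'][80:340,110:450],(400,306)); B=cv2.resize(b['pixels'][110:250,170:310],(400,400),interpolation=cv2.INTER_CUBIC)[:306]
cv2.imwrite('pics/p1.png',np.hstack([A,B])[:,:,::-1])
E
```

```text
t 12.7667 ee [ 0.4974 -0.028   0.109 ] yaw x -5.970886171962432 tilt 0.04938675194883833 F [ 0.23397456 -0.54694926 -2.1784913 ] T [-0.08674444  0.13775645 -0.04696834] w 0.011539324438581477 j7 -1.4235406233428582
```

View pics/p1.png

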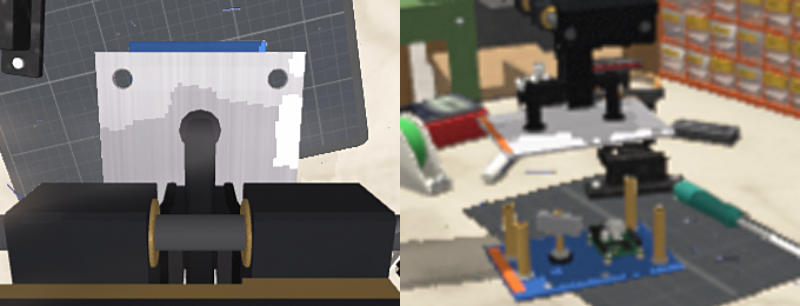

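The plate is held level, orange end on the robot side, with the wide holes at crop (122,78) and (277,78). I correct by a few mm, lower to about 20 mm above the pillars, then compare holes and pillar tops through the holes.

{"api": "apply_moves", "payload": {"steps": [[0,0,0,3,-1,10,-1],[0,0,0,3,-1,20,-1],[0,0,0,3,-1,30,-1],[0,0,0,3,-1,38,-1],[0,0,0,3,-1,44,-1],[0,0,0,3,-1,48,-1],[0,0,0,3,-1,48,-1],[0,0,0,3,-1,48,-1]]}}

```text
time: 13.58
ee_pos: [0.5009, -0.0265, 0.0615]
eef_rot: [0.999, -0.052, -0.0, 0.0]
ft_force: [0.9, -0.3, -2.1]
width: 0.0117
grip_force: 30.0
```

```bash
python3 st.py && cat > m.py <<'E'
from h import *
import sys
w=snap('wrist'); s=r.read_state(); P=cloud(w); L=(P-s['ee_pos'])@R.from_quat(s['eef_rot']).as_matrix()*1000
im=w['pixels']; g=cv2.cvtColor(im,cv2.COLOR_RGB2GRAY)
zt=np.median(P[110:200,170:260,2][abs(P[110:200,170:260,2]-s['ee_pos'][2]-.019)<.012]); print('plate top z',zt,'expected',s['ee_pos'][2]+.0194)
far=(P[...,2]<zt-.008)&(P[...,2]>.03)
hole=((P[...,2]<zt-.003)|(g<110)).astype(np.uint8); hole[:80]=0; hole[236:]=0
n,l,st,ce=cv2.connectedComponentsWithStats(hole)
for i in range(1,n):
    if 60<st[i,4]<700 and st[i,2]<34 and st[i,3]<34: print(st[i],ce[i].round(2),'local',local(s,ray(w,[ce[i]],s['ee_pos'][2]+.0194)[0]).round(2),np.percentile(P[l==i][:,2],[10,50,90]).round(3))
cv2.imwrite('pics/'+sys.argv[1],cv2.resize(im[95:215,170:390],None,fx=3.6,fy=3.6,interpolation=cv2.INTER_CUBIC)[:,:,::-1])
E
python3 m.py q1.png
```

```text
t 13.5833 ee [ 0.5009 -0.0265  0.0615] yaw x -5.98147676158893 tilt 0.010537949461167198 F [ 0.85237244 -0.33502733 -2.13901364] T [ 0.00656631  0.10726259 -0.04549664] w 0.011653211940167031 j7 -1.3590131407362671
plate top z 0.08050075179432091 expected 0.08107921295332719
[206 139  16  16 194] [214.03 146.21] local [ 56.2  -34.99 -19.38] [0.002 0.055 0.057]
[338 139  16  16 199] [345.16 146.31] local [ 56.15  36.27 -19.39] [0.002 0.055 0.057]
```

View pics/q1.png

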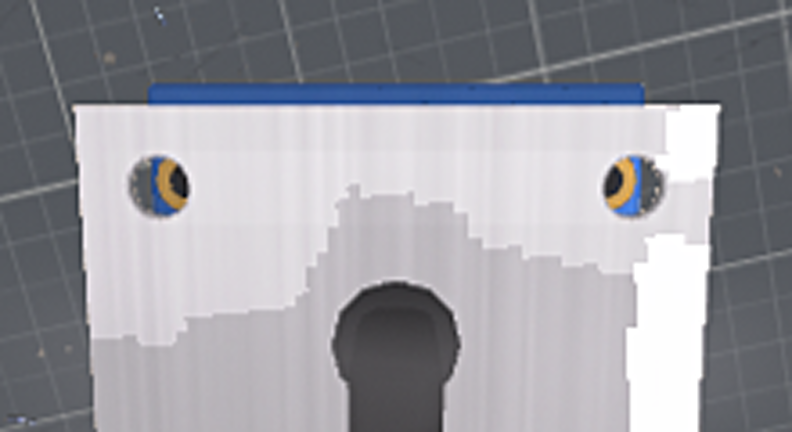

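Through both wide holes I see the pillar tops, at crop (176,184) and (617,183), evenly placed left to right and slightly to the −x side. I lower to a gap of about 11 mm with −1.5 mm in x and measure again.

{"api": "apply_moves", "payload": {"steps": [[0,0,0,-1.5,0,2,-1],[0,0,0,-1.5,0,5,-1],[0,0,0,-1.5,0,8,-1],[0,0,0,-1.5,0,10,-1],[0,0,0,-1.5,0,10,-1],[0,0,0,-1.5,0,10,-1]]}}

```text
time: 14.13
ee_pos: [0.4994, -0.0263, 0.0513]
eef_rot: [0.999, -0.052, -0.0, 0.0]
ft_force: [0.3, -0.5, -1.8]
width: 0.0116
grip_force: 30.0
```

```bash
python3 st.py && python3 m.py q2.png && python3 - <<'E'
from h import *
w=snap('wrist'); s=r.read_state(); hsv=cv2.cvtColor(w['pixels'],cv2.COLOR_RGB2HSV); g=hsv[...,2]
M=R.from_quat(s['eef_rot'])
def pix(l): p=M.apply(np.array(l)/1000)+s['ee_pos']; q=w['R'].T@(p-w['position']); return q[:2]/q[2]*w['f']+[w['cx'],w['cy']]
print([pix((x,y,z)).round(1) for x,y,z in ((57,-36,-19.4),(57,36,-19.4),(57,-36,(s['ee_pos'][2]-.056)*1000),(57,36,(s['ee_pos'][2]-.056)*1000))])
E
```

```text
t 14.1333 ee [ 0.4994 -0.0263  0.0513] yaw x -5.972248942174842 tilt 0.012438467852447253 F [ 0.31087481 -0.5267684  -1.8076745 ] T [-0.02735286  0.10059191 -0.02324606] w 0.011561180064624126 j7 -1.3481521187787946
plate top z 0.07038368963296249 expected 0.07081909926244752
[207 139  15  16 194] [214.09 146.24] local [ 56.27 -35.13 -19.41] [0.004 0.056 0.057]
[338 139  16  16 196] [345.09 146.26] local [ 56.27  36.11 -19.4 ] [0.005 0.056 0.057]
[array([212.4, 144.9]), array([344.9, 144.9]), array([217.4, 143.2]), array([339.9, 143.2])]
```

View pics/q2.png

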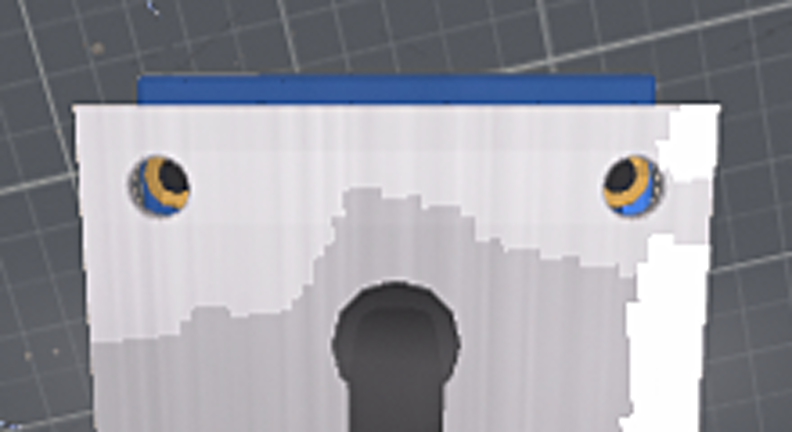

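The threaded holes appear at crop (175,175) and (619,176), inside plate holes centred at (159,184) and (633,184). That matches the parallax expected for exact alignment (18 inward, 6 up) to within about 1 mm on both sides, so yaw is right too. The gap is about 11 mm, the plate is level and the grip is 30 N, so I hand in.

```bash
python3 -c "
from bench import r
s=r.read_state(); print(s['grip_force'],s['joint_vel']); print(r.close_job())"
```

```text
29.999531311914325 [ 1.09695256e-03 -7.56578287e-05  2.55918649e-03 -6.35668353e-04
 -8.43199081e-04 -8.84240600e-04  1.34980048e-03]
the job is handed in; nothing more can be done
None
```

The job is handed in, with no verdict returned: the wing nut is tight at its stop, and the cover is held level about 11 mm above the pillars, orange end over orange end; the wide-pair holes measured within about 1 mm of their pillars, and the narrow pair, not visible, follows from the plate's geometry.

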